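Put the stacked slip lids back on their jars

ROBOT

A 6-joint arm with a two-finger parallel gripper is mounted at the origin on a cart in front of the work surface, level with it; the furniture and walls round the work are solid. World frame = base frame: x ahead of the robot, y to its left, z up, the work surface at z = 0. Lengths are in m, angles in rad, forces in N, time in s.
With the tool pointing down it reaches from about 0.35 to 0.775 m from the base axis. Payload 7.3 kg.
Tool frame: the origin (TCP) lies at the centre of the arm's flange, where the gripper is bolted on; the fingertips stand 178 mm ahead of it and the grasp point (between the pads) lies 159 mm ahead of it (tip_extent is the distance from the TCP to the fingertips, in m); z points along the fingers, y is the line along which they close (so a half turn about z gives the same grasp; the last joint's range is limited). The gripper opens to 92 mm and grips with 3 to 60 N. Pads are 19 mm wide; open, the fingers measure 130 mm over their backs; the gripper's body (75 mm by 190 mm) begins 47 mm behind the grasp point.
Start: joints at [1.096, 0.342, 1.524, -0, 1.275, -0.146], TCP at [0.17, 0.497, 0.405] pointing down, gripper open.
Joint ranges: [-2.53, 2.53], [-0.77, 2.02], [0.04, 2.7], [-1, 4.14], [0.28, 2.66], [-3.11, 3.11]. Speed limits (rad/s): [2.57, 2.57, 3.14, 3.14, 3.14, 3.14].

INTERFACE

Orientations are given as [roll, pitch, yaw] about the fixed x, y, z axes, in that order (R = Rz(yaw) Ry(pitch) Rx(roll)).
In Python, from cell import * gives the robot as it stands.
- The arm moves only by the tool arm_command, never from a script. Its arguments are lists of equal length, an entry for each row: "xyz": the shift along the world's x, y, z in mm, a list of three; "spin": the turn about the world's z in degrees. In form: {"xyz": [[tx, ty, tz], ...], "spin": [spin, ...]}. A call has 1 to 20 rows; each row shifts and turns the commanded pose from where the row before left it; what a row does not reach is not made up. A row lasts 1/10 s, in which the tool goes at most 50 mm and 8.59 degrees, less where a joint would pass 70% of its speed; a pose out of reach is approached as far as the arm can. A call with a gripper value outside its range is refused whole. "jaw" is the opening, from -1 (shut) to 1 (fully open), set as the call begins (left out, the last holds). The fingers move at their own pace and stop on an object; "squeeze" is the grip in N (left out, the last holds). Time passes only in rows, so rows that do not move let the fingers close. It gives the time, the measured TCP pose, the force, the opening and the grip force at its end, in the units of the state.
- observe(): the state, without advancing time (a new reading comes with each control period).
- read_camera(name): name is "scene" or "side" or "wrist"; returns a dict with "img" (420x560x3 uint8, red, green, blue), "depth" (420x560 float32, m along the optical axis (not along the pixel's ray), 0 where there is no reading), "fx", "fy", "cx", "cy" (pixels), "world_from_camera" (4x4, takes a point from camera to world coordinates). Camera axes: x right, y up, looking along -z (the intrinsics and any distortion apply to the point x, -y, -z); pixel columns grow to the right and rows downward; lengths in m; the calibration is good to about 2 mm. The wrist camera is an equidistant fisheye: a pixel r from the principal point sees the ray r / f radians off the axis. A picture is of the moment at which its call begins.
- hand_in(): hands the job in; it is judged then, once.
The state is a dict: "time": time; "qpos": joint angles; "qvel": joint speeds; "joint_efforts": joint torques, N m; "tool_pos": TCP position; "tool_rot": TCP orientation; "contact_force": force on the tool from outside, world axes, zero at the start; "torque": the same for the moment, N m; "opening": finger opening in m; "grip_force": force on a finger pad.
Only numpy, scipy, OpenCV 4.12 (cv2) and the standard library are available. Lean on these libraries where they do the work, as an engineer would, in place of code of your own. Each camera call takes 0.05 s, during which the arm holds its last target. There are 200 camera calls.

TASK

Four washed white stoneware jars stand open and their four steel slip lids are stacked beside them, biggest at the bottom. Take the stack apart from the top and set each lid on the jar whose neck it fits, so that every jar is covered by its own lid, sitting level and fully down. Set the lids down rather than dropping them, keep every lid the right way up, leave the jars standing where they are, and do not disturb the glass ornament or the roll of tape.

Things in the scene. Friction and masses are not known exactly. Their poses are not given: they have to be found in the camera images.
- lid_large: Round bare-steel slip lid, largest of the four, at the bottom of the stack at the start: 68 mm outside diameter, 64 mm inside, 18 mm high, flat 3 mm top, open below. Origin: centre of its lower rim plane; z up. Grip it from above across its diameter by the straight skirt. Fully home on jar_large, its top rests on the jar's lip and its origin is 67 mm above the jar's origin.
- lid_medium: Round bare-steel slip lid, second largest, second from the bottom: 56 mm outside diameter, 52 mm inside, 18 mm high, flat 3 mm top, open below. Origin: centre of its lower rim plane; z up. Grip it from above across its diameter by the straight skirt. Fully home on jar_medium, its top rests on the jar's lip and its origin is 59 mm above the jar's origin.
- lid_small: Round bare-steel slip lid, third largest, third from the bottom: 44 mm outside diameter, 40 mm inside, 18 mm high, flat 3 mm top, open below. Origin: centre of its lower rim plane; z up. Grip it from above across its diameter by the straight skirt. Fully home on jar_small, its top rests on the jar's lip and its origin is 51 mm above the jar's origin.
- lid_tiny: Round bare-steel slip lid, smallest, on top of the stack: 32 mm outside diameter, 28 mm inside, 18 mm high, flat 3 mm top, open below. Origin: centre of its lower rim plane; z up. Grip it from above across its diameter by the straight skirt. Fully home on jar_tiny, its top rests on the jar's lip and its origin is 43 mm above the jar's origin.
- jar_large: Empty open white stoneware jar, largest and tallest, loose: 82 mm high, body 78 mm across, shoulder at 64 mm; neck straight, 52.5 mm across, narrowing over its top 4 mm to 48.5 mm at the lip. Origin: centre of its underside; z up. Its lid: lid_large (loose: sits level up to 5 mm off centre; a smaller one stops at the lip, a larger one hangs loose).
- jar_medium: Empty open white stoneware jar, second largest, loose: 74 mm high, body 66 mm across, shoulder at 56 mm; neck straight, 40.5 mm across, narrowing over its top 4 mm to 36.5 mm at the lip. Origin: centre of its underside; z up. Its lid: lid_medium (loose: sits level up to 5 mm off centre; a smaller one stops at the lip, a larger one hangs loose).
- jar_small: Empty open white stoneware jar, third largest, loose: 66 mm high, body 54 mm across, shoulder at 48 mm; neck straight, 28.5 mm across, narrowing over its top 4 mm to 24.5 mm at the lip. Origin: centre of its underside; z up. Its lid: lid_small (loose: sits level up to 5 mm off centre; a smaller one stops at the lip, a larger one hangs loose).
- jar_tiny: Empty open white stoneware jar, smallest and lowest, loose: 58 mm high, body 44 mm across, shoulder at 40 mm; neck straight, 16.5 mm across, narrowing over its top 4 mm to 12.5 mm at the lip. Origin: centre of its underside; z up. Its lid: lid_tiny (loose: sits level up to 5 mm off centre; a smaller one stops at the lip, a larger one hangs loose).
- glass_ornament: Bystander: fragile silvered glass figure, 83x76x180 mm, standing loose to the right of the work. Origin: middle of its underside. Leave it alone.
- masking_tape: Bystander: cream masking tape roll, 100 mm in diameter, 24 mm high, lying flat near the table's front right. Origin: centre of its underside. Leave it alone.
Mind the look-alikes: they are no part of the job. Leave any red look-alike of the jar_tiny alone.

How it is judged:
At the end, for the whole second after the job is handed in: Each of the four lids sits on its own jar: within 7.5 mm of the jar's axis, at its home height within 3 mm, level within 0.12 rad; each jar upright (0.05 rad) and within 30 mm of where it started; lids and jars at rest (horizontal distance between lid_large and jar_large below 0.0075 m and z of lid_large in the frame of jar_large between 0.064 and 0.07 m and angle between each of lid_large, lid_medium, lid_small, lid_tiny's own z axis and vertical below 0.12 rad and angle between each of jar_large, jar_medium, jar_small, jar_tiny's own z axis and vertical below 0.05 rad and distance of each of jar_large, jar_medium, jar_small, jar_tiny from where it was at the start of the episode below 0.03 m and linear speed of each of lid_large, jar_large, lid_medium, jar_medium, lid_small, jar_small, lid_tiny, jar_tiny below 0.02 m/s and horizontal distance between lid_medium and jar_medium below 0.0075 m and z of lid_medium in the frame of jar_medium between 0.056 and 0.062 m and horizontal distance between lid_small and jar_small below 0.0075 m and z of lid_small in the frame of jar_small between 0.048 and 0.054 m and horizontal distance between lid_tiny and jar_tiny below 0.0075 m and z of lid_tiny in the frame of jar_tiny between 0.04 and 0.046 m); the robot touches nothing.
It fails at once if a lid is let go more than about 15 mm above the lip of its jar ((horizontal distance between lid_large and jar_large below 0.03 m and z of lid_large in the frame of jar_large above 0.098 m and contact force between lid_large and anything else below 0.02 N) or (horizontal distance between lid_medium and jar_medium below 0.03 m and z of lid_medium in the frame of jar_medium above 0.09 m and contact force between lid_medium and anything else below 0.02 N) or (horizontal distance between lid_small and jar_small below 0.03 m and z of lid_small in the frame of jar_small above 0.082 m and contact force between lid_small and anything else below 0.02 N) or (horizontal distance between lid_tiny and jar_tiny below 0.03 m and z of lid_tiny in the frame of jar_tiny above 0.074 m and contact force between lid_tiny and anything else below 0.02 N)).
It fails at once if a lid is tipped over (more than about 35 degrees) (angle between any of lid_large, lid_medium, lid_small, lid_tiny's own z axis and vertical above 0.6 rad).
It fails at once if a jar is tipped over (angle between any of jar_large, jar_medium, jar_small, jar_tiny's own z axis and vertical above 0.4 rad).
It fails at once if the glass ornament is pushed or tipped (distance of glass_ornament from where it was at the start of the episode above 0.02 m or angle between glass_ornament's own z axis and vertical above 0.3 rad).
It fails at once if the masking tape is pushed away (distance of masking_tape from where it was at the start of the episode above 0.02 m).
It also fails if it takes over 120 s, if anything falls off the work surface, if the arm or the gripper's body presses on something with over 40 N, if the wrist force passes 120 N, or if a joint passes its speed limit or range.

## Working session

There is one attempt and no reset: what is moved stays moved. The work goes in short steps, Python scripts to look and compute and a tool call to move; the robot and the scene stay as the last step left them, time stands still between calls to the robot, and variables do not carry over. Pictures are saved under pics/ and viewed, at most 14 in all, crops included, and the job is handed in when it is done.

Besides the shell and the picture viewer there is one more tool, called after "Call:" as name([rows], argument=value, ...), one row to a line, values as JSON. arm_command: Moves the arm, as the interface text tells. Its arguments: {"type":"object","properties":{"xyz":{"type":"array","items":{"type":"array","items":{"type":"number"}}},"spin":{"type":"array","items":{"type":"number"}},"jaw":{"type":"number"},"squeeze":{"type":"number"}},"required":["xyz","spin"]}

```bash
mkdir -p pics; ls
cat > h.py <<'E'
from cell import *
import numpy as np, cv2
def snap(name, fn):
    c=read_camera(name); np.savez(f'pics/{fn}.npz',**c); cv2.imwrite(f'pics/{fn}.png',c['img'][:,:,::-1]); return c
def cloud(c):
    h,w=c['depth'].shape; u,v=np.meshgrid(np.arange(w),np.arange(h)); d=c['depth']
    p=np.stack([(u-c['cx'])/c['fx']*d,-(v-c['cy'])/c['fy']*d,-d,np.ones_like(d)],-1)
    return (p@np.array(c['world_from_camera']).T)[...,:3]
E
python3 - <<'E'
from h import *
for n in ('scene','side'):
    c=snap(n,n+'1'); print(n,{k:(v if k not in('img','depth') else v.shape) for k,v in c.items()}, (c['depth']==0).mean())
print(observe())
E
```

```text
pics
scene {'img': (420, 560, 3), 'depth': (420, 560), 'fx': 384.7518278048431, 'fy': 384.7518278048431, 'cx': 283.6691065809935, 'cy': 207.27133199624905, 'world_from_camera': array([[-0.87077825,  0.25141681, -0.42253382,  0.12863561],
       [-0.49161708, -0.45851368,  0.7403228 ,  0.68616759],
       [-0.00760794,  0.85238184,  0.52286454,  0.51227375],
       [ 0.        ,  0.        ,  0.        ,  1.        ]])} 0.0040943877551020405
side {'img': (420, 560, 3), 'depth': (420, 560), 'fx': 383.1056039418035, 'fy': 383.1056039418035, 'cx': 275.69074110100667, 'cy': 210.94022928894685, 'world_from_camera': array([[ 0.9898548 ,  0.04036203, -0.13622916,  0.37165099],
       [-0.13994903,  0.44250674, -0.88577765, -0.69359643],
       [ 0.02453053,  0.8958564 ,  0.44366605,  0.46156791],
       [ 0.        ,  0.        ,  0.        ,  1.        ]])} 0.004090136054421769
{'time': 0.1, 'qpos': array([ 1.09593731e+00,  3.42648579e-01,  1.52489196e+00, -2.36896643e-05,
        1.27538760e+00, -1.46017745e-01]), 'qvel': array([ 0.00067783, -0.00321228, -0.00287778, -0.000219  , -0.00183153,
        0.00049888]), 'joint_efforts': array([ 1.96139110e-03, -4.31996369e+01, -2.44693959e+01,  7.19117350e-02,
        5.26217488e-02, -1.18947896e-04]), 'tool_pos': array([0.16948646, 0.49677238, 0.40412692]), 'tool_rot': array([-3.14026809e+00, -1.71898789e-04,  2.81275818e+00]), 'contact_force': array([-0.71721449, -0.44129495, -0.27103884]), 'torque': array([-0.01022433,  0.0545613 ,  0.03844352]), 'grip_force': 0.0, 'opening': 0.09156018327056409}
```

View pics/scene1.png

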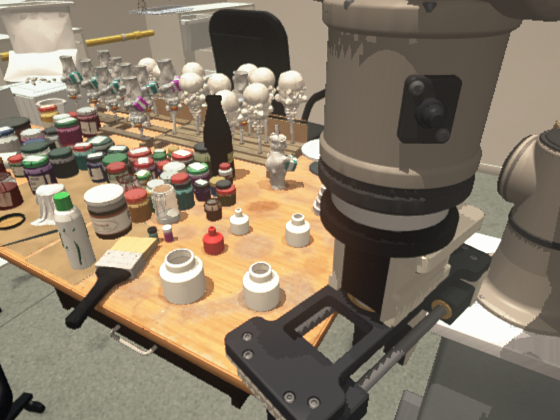

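View pics/side1.png

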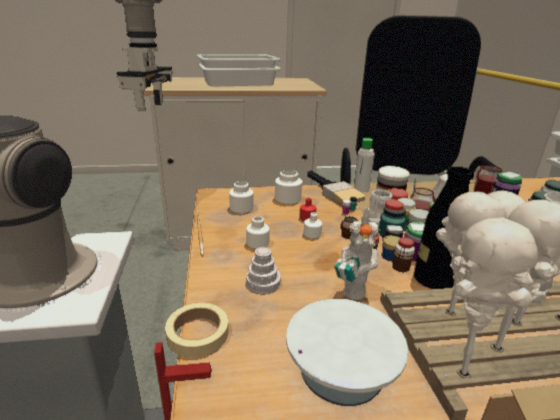

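Scene view: white jars large (183,275), medium (262,287), small (298,230), tiny (239,222). The red look-alike at (213,241) is to be left alone. The lid stack is at (321,200), half hidden by the arm. Side view: stack (263,270), jars large (289,188), medium (241,199), small (258,234), tiny (313,227), red (308,210), ornament (355,265), tape (197,329).

```bash
cat > fit.py <<'E'
from h import *
from scipy.optimize import least_squares
def fitc(p,r,c0):
    f=lambda c:np.hypot(p[:,0]-c[0],p[:,1]-c[1])-r
    s=least_squares(f,c0,loss='soft_l1',f_scale=.002); return s.x,np.median(np.abs(s.fun))
J={'large':((183,285),(289,190),.039,.064,.082,.02625),'medium':((262,292),(241,203),.033,.056,.074,.02025),'small':((298,235),(258,238),.027,.048,.066,.01425),'tiny':((239,225),(313,231),.022,.040,.058,.00825)}
if __name__=='__main__':
    for n,i in(('scene',0),('side',1)):
        c=dict(np.load(f'pics/{n}1.npz')); P=cloud(c); Q=P.reshape(-1,3)
        for k,v in J.items():
            u,w=v[i]; s=P[w,u]; c0=s[:2].copy(); vd=c0-np.array(c['world_from_camera'])[:2,3]; c0+=v[2]*vd/np.linalg.norm(vd)
            near=Q[np.hypot(*(Q[:,:2]-c0).T)<v[2]+.012]
            b=near[(near[:,2]>.008)&(near[:,2]<v[3]-.012)]; x,e=fitc(b,v[2],c0)
            nk=near[(near[:,2]>v[3]+.003)&(near[:,2]<v[4]-.004)]; xn,en=fitc(nk,v[5],x)
            print(n,k,x.round(4),round(e,4),len(b),'neck',xn.round(4),round(en,4),len(nk),'top',np.percentile(near[:,2],99).round(4))
        if i==1:
            s=P[275,263]; print('stack pt',s)
            near=Q[np.hypot(*(Q[:,:2]-s[:2]-[0,.03]).T)<.05]
        else: near=Q[np.hypot(*(Q[:,:2]-S).T)<.045]
        if i==1: S=s[:2]+[0,.03]
        else: S=np.array([.45,-.2]); 
    c=dict(np.load('pics/side1.npz')); Q=cloud(c).reshape(-1,3); S=cloud(c)[275,263][:2]+[0.005,.03]
    near=Q[np.hypot(*(Q[:,:2]-S).T)<.05]
    print('hist',np.histogram(near[:,2],np.arange(-.005,.09,.005)))
    for nm,r,z in(('L',.034,0),('M',.028,.018),('S',.022,.036),('T',.016,.054)):
        for dz in (0,):
            b=near[(near[:,2]>z+.003)&(near[:,2]<z+.015)]
            if len(b)>5: x,e=fitc(b,r,S); print(nm,x.round(4),round(e,4),len(b))
    for nm,(u,w) in {'tape':(197,340),'orn':(355,265),'ornfoot':(353,290),'red':(308,212),'bowlrim':(300,345)}.items(): print(nm,cloud(c)[w,u].round(3))
E
python3 fit.py
```

```text
scene large [0.5586 0.3115] 0.0006 909 neck [0.5576 0.3126] 0.0017 266 top 0.0814
scene medium [0.4205 0.2604] 0.0005 586 neck [0.4196 0.2613] 0.0016 195 top 0.0737
scene small [0.4471 0.0695] 0.0005 261 neck [0.4465 0.0711] 0.0014 86 top 0.065
scene tiny [0.5833 0.0983] 0.0006 136 neck [0.5834 0.0986] 0.0006 31 top 0.0563Traceback (most recent call last):
  File "fit.py", line 19, in <module>
    else: near=Q[np.hypot(*(Q[:,:2]-S).T)<.045]
                                    ^
NameError: name 'S' is not defined. Did you mean: 's'?
```

```bash
python3 - <<'E'
s=open('fit.py').read().split('\n')
i=[k for k,l in enumerate(s) if l.startswith('        if i==1:')][0]
j=[k for k,l in enumerate(s) if l.startswith("    c=dict(np.load('pics/side1")][0]
open('fit.py','w').write('\n'.join(s[:i]+s[j:]))
E
python3 fit.py; python3 -c "
import cv2;a=cv2.imread('pics/side1.png')[160:350,160:400];cv2.imwrite('pics/crop1.png',cv2.resize(a,None,fx=3,fy=3,interpolation=2))"
```

```text
scene large [0.5586 0.3115] 0.0006 909 neck [0.5576 0.3126] 0.0017 266 top 0.0814
scene medium [0.4205 0.2604] 0.0005 586 neck [0.4196 0.2613] 0.0016 195 top 0.0737
scene small [0.4471 0.0695] 0.0005 261 neck [0.4465 0.0711] 0.0014 86 top 0.065
scene tiny [0.5833 0.0983] 0.0006 136 neck [0.5834 0.0986] 0.0006 31 top 0.0563
side large [0.5594 0.3104] 0.001 379 neck [0.5593 0.3088] 0.0017 112 top 0.0812
side medium [0.4213 0.2595] 0.0008 289 neck [0.4206 0.2582] 0.0014 95 top 0.0728
side small [0.4476 0.0689] 0.0007 252 neck [0.4476 0.0676] 0.0012 78 top 0.065
side tiny [0.5838 0.0974] 0.0007 133 neck [0.5835 0.0975] 0.0007 32 top 0.0562
hist (array([392, 103,  74,  80, 175,  57,  65, 123,  95,  45,  55, 110,  42,
        34,  50, 102,   0,   0]), array([-0.005,  0.   ,  0.005,  0.01 ,  0.015,  0.02 ,  0.025,  0.03 ,
        0.035,  0.04 ,  0.045,  0.05 ,  0.055,  0.06 ,  0.065,  0.07 ,
        0.075,  0.08 ,  0.085]))
L [ 0.4443 -0.0809] 0.0004 181
M [ 0.4427 -0.0805] 0.0005 148
S [ 0.443  -0.0785] 0.0005 120
T [ 0.4431 -0.0777] 0.0005 87
tape [ 0.324 -0.246  0.022]
orn [ 0.597 -0.161  0.083]
ornfoot [ 0.605 -0.148  0.018]
red [0.587 0.164 0.025]
bowlrim [ 0.469 -0.314  0.064]
```

View pics/crop1.png

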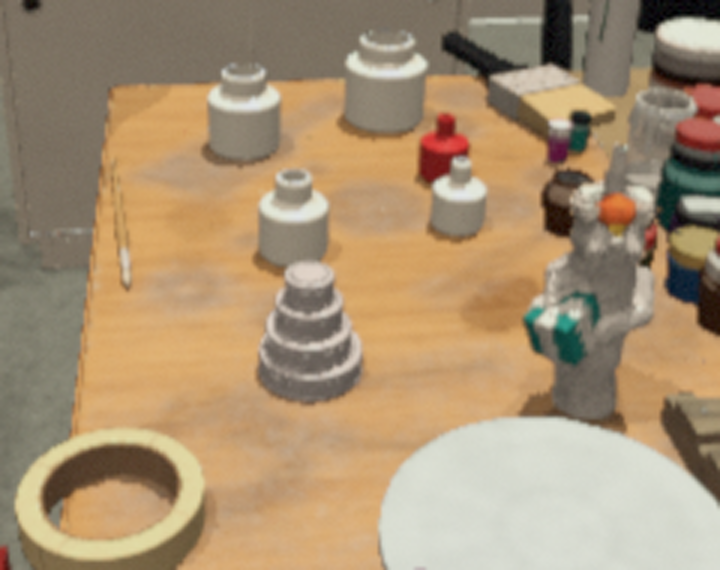

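Crop: the stack (lids tiny at (310,275) down to large at (310,370)) is upright. The white jars are large (385,85), medium (243,115), small (293,220) and tiny (459,200), and the red look-alike is at (444,150). Body fits from the two views agree within about 1 mm, the heights match (81, 73, 65, 57 mm) and the stack top is at 72 mm. Next I check clearances around each target.

Run:
```python
from h import *
Q=np.vstack([cloud(dict(np.load(f'pics/{n}1.npz'))).reshape(-1,3) for n in('side','scene')])
T={'L':(.559,.311),'M':(.421,.260),'S':(.4474,.0692),'T':(.5835,.098),'stack':(.443,-.079)}
for k,c in T.items():
    d=Q[:,:2]-c; r=np.hypot(*d.T); a=np.degrees(np.arctan2(d[:,1],d[:,0]))
    m=(Q[:,2]>.03)&(Q[:,2]<.25)&(r>.045)&(r<.16)
    print(k,[(int(s),int(m2.sum()),round(r[m2].min(),3),round(Q[m2,2].max(),3)) for s in range(-180,180,30) for m2 in [m&(a>=s)&(a<s+30)] if m2.sum()>3])
```

```text
L [(-180, 813, np.float64(0.116), np.float64(0.074)), (-150, 139, np.float64(0.125), np.float64(0.053)), (-90, 390, np.float64(0.107), np.float64(0.058))]
M [(0, 1014, np.float64(0.107), np.float64(0.083)), (30, 574, np.float64(0.113), np.float64(0.082))]
S [(-120, 166, np.float64(0.128), np.float64(0.073)), (-90, 164, np.float64(0.121), np.float64(0.073)), (0, 373, np.float64(0.117), np.float64(0.059)), (90, 36, np.float64(0.156), np.float64(0.05))]
T [(-180, 715, np.float64(0.114), np.float64(0.066)), (-60, 320, np.float64(0.107), np.float64(0.061)), (-30, 268, np.float64(0.064), np.float64(0.052)), (0, 82, np.float64(0.071), np.float64(0.065)), (30, 51, np.float64(0.147), np.float64(0.036)), (60, 228, np.float64(0.061), np.float64(0.058)), (90, 162, np.float64(0.066), np.float64(0.057))]
stack [(-60, 119, np.float64(0.141), np.float64(0.084)), (-30, 624, np.float64(0.135), np.float64(0.15)), (60, 277, np.float64(0.119), np.float64(0.066)), (90, 274, np.float64(0.119), np.float64(0.066))]
```

Call:
arm_command([
  [20, -40, 0],
  [20, -40, 0],
  [20, -40, 0],
  [20, -40, 0],
  [20, -40, 0],
  [20, -40, 0],
  [20, -40, 0],
  [20, -40, 0],
  [20, -40, 0],
  [20, -40, 0],
  [20, -40, 0],
  [20, -40, 0],
  [20, -40, 0],
  [14, -40, -20],
  [0, -17, -20],
  [0, 0, -20],
  [0, 0, 0],
  [0, 0, 0],
  [0, 0, 0],
], spin=[4, 4, 4, 4, 2.8, 0, 0, 0, 0, 0, 0, 0, 0, 0, 0, 0, 0, 0, 0], jaw=1)

```text
time: 2.0
tool_pos: [0.4438, -0.0798, 0.3458]
tool_rot: [-3.141, 0.002, -3.141]
contact_force: [-0.7, 0.0, 0.5]
opening: 0.0918
grip_force: 0.0
```

Clearances are good. The arm is above the stack, so I measure it from a second view.

Run:
```python
from h import *
from fit import fitc
for n in('scene','side'):
    c=snap(n,n+'2'); Q=cloud(c).reshape(-1,3); S=np.array([.4433,-.079])
    near=Q[np.hypot(*(Q[:,:2]-S).T)<.042]
    for nm,r,z in(('L',.034,0),('M',.028,.018),('S',.022,.036),('T',.016,.054)):
        b=near[(near[:,2]>z+.003)&(near[:,2]<z+.015)]
        if len(b)>5:x,e=fitc(b,r,S); print(n,nm,x.round(4),round(e,4),len(b))
    print(np.percentile(near[near[:,2]<.1,2],99))
snap('wrist','wrist2')
```

```text
scene L [ 0.4436 -0.0798] 0.0007 108
scene M [ 0.4425 -0.0796] 0.0008 98
scene S [ 0.4423 -0.0779] 0.0007 78
scene T [ 0.4429 -0.0766] 0.0009 58
0.07157569171947109
side L [ 0.4442 -0.0805] 0.0005 176
side M [ 0.4426 -0.0806] 0.0004 155
side S [ 0.443  -0.0786] 0.0006 116
side T [ 0.4432 -0.0777] 0.0006 89
0.07149038251353815
```

View pics/wrist2.png

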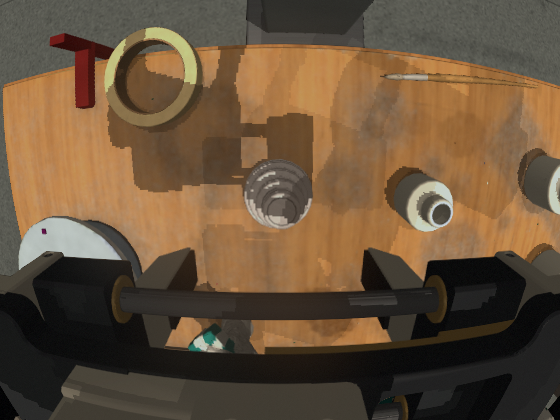

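Wrist view: the stack at (278,193) lies centred between the fingers and the small jar is at (422,202). The two views agree within 1 mm. I descend on lid_tiny and grip it.

Call:
arm_command([
  [-1, 2, -20],
  [0, 0, -20],
  [0, 0, -20],
  [0, 0, -15],
  [0, 0, -15],
  [0, 0, -10],
  [0, 0, -5],
  [0, 0, -4],
  [0, 0, 0],
  [0, 0, 0],
  [0, 0, 0],
], spin=[0, 0, 0, 0, 0, 0, 0, 0, 0, 0, 0], jaw=0.2)

```text
time: 3.25
tool_pos: [0.4427, -0.0782, 0.2362]
tool_rot: [-3.141, 0.001, 3.141]
contact_force: [-0.5, -1.2, 0.9]
opening: 0.0551
grip_force: 0.0
```

Call:
arm_command([
  [0, 0, 0],
  [0, 0, 0],
  [0, 0, 0],
  [0, 0, 0],
  [0, 0, 0],
  [0, 0, 0],
  [0, 0, 0],
  [0, 0, 0],
], spin=[0, 0, 0, 0, 0, 0, 0, 0], jaw=-1, squeeze=12)

```text
time: 4.05
tool_pos: [0.4425, -0.0781, 0.2358]
tool_rot: [3.142, 0.0, 3.141]
contact_force: [-0.8, 0.3, 2.2]
opening: 0.0314
grip_force: 12.0
```

Call:
arm_command([
  [0, 0, 5],
  [0, 0, 10],
  [0, 0, 15],
  [0, 0, 15],
  [0, 0, 15],
  [10, 10, 0],
  [15, 20, 0],
  [20, 25, 0],
  [20, 25, 0],
  [20, 25, 0],
  [20, 25, 0],
  [20, 25, 0],
  [10, 15, 0],
  [5, 6, 0],
  [0, 0, 0],
  [0, 0, 0],
  [0, 0, 0],
], spin=[0, 0, 0, 0, 0, 0, 0, 0, 0, 0, 0, 0, 0, 0, 0, 0, 0])

```text
time: 5.75
tool_pos: [0.5821, 0.0971, 0.2957]
tool_rot: [-3.142, -0.001, 3.14]
contact_force: [1.2, -0.1, -0.4]
opening: 0.0314
grip_force: 12.0
```

```bash
cat > chk.py <<'E'
# usage: chk.py tag lidr zlo jx jy : fit held lid (skirt below zlo..zlo+.01) near tool
import sys; from h import *; from fit import fitc
tag,r,dz=sys.argv[1],float(sys.argv[2]),float(sys.argv[3])
o=observe(); t=o['tool_pos']; z=t[2]-.182
print(t.round(4),o['opening'].__round__(4),o['grip_force'])
for n in('scene','side'):
    c=snap(n,n+tag); Q=cloud(c).reshape(-1,3)
    d=np.hypot(*(Q[:,:2]-t[:2]).T); b=Q[(d<r+.012)&(Q[:,2]>z-.004)&(Q[:,2]<z+.003)]
    print(n,'pts',len(b), 'lowest', [ (int(1000*k),int(((d<r+.004)&(Q[:,2]>k)&(Q[:,2]<k+.004)).sum())) for k in np.arange(z-.016,z+.02,.004)])
    if len(b)>5: x,e=fitc(b,r,t[:2]); print(' lid',x.round(4),round(e,4))
E
python3 chk.py 3 .016 0; python3 -c "
import cv2,numpy as np
a=cv2.imread('pics/side3.png')[120:300,200:400];b=cv2.imread('pics/scene3.png')[120:300,170:370]
cv2.imwrite('pics/crop3.png',cv2.resize(np.hstack([a,b]),None,fx=2,fy=2,interpolation=2))"
```

```text
[0.5821 0.0971 0.2957] 0.0314 11.99990784516558
scene pts 12 lowest [(97, 0), (101, 0), (105, 0), (109, 3), (113, 14), (117, 16), (121, 16), (125, 26), (129, 56)]
 lid [0.5824 0.098 ] 0.0009
side pts 14 lowest [(97, 0), (101, 0), (105, 0), (109, 3), (113, 12), (117, 9), (121, 6), (125, 11), (129, 20)]
 lid [0.583  0.0967] 0.0006
```

View pics/crop3.png

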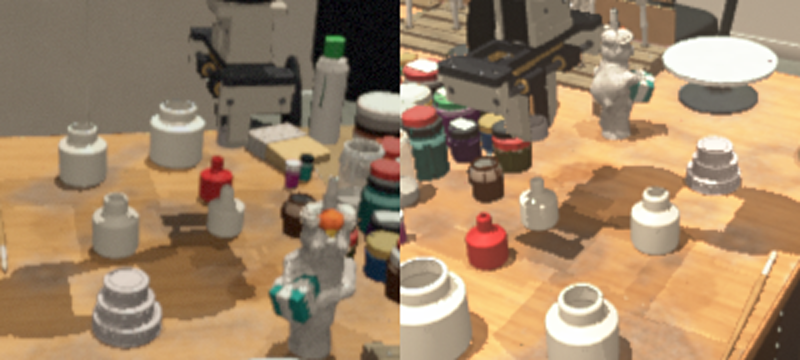

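The lid is held level above jar_tiny (left crop at (225,215), right crop at (540,205)), with the rest of the stack intact. I lower it.

Call:
arm_command([
  [1, 1, -10],
  [0, 0, -15],
  [0, 0, -15],
  [0, 0, -10],
  [0, 0, -5],
  [0, 0, -5],
  [0, 0, -3],
  [0, 0, -3],
  [0, 0, -2],
  [0, 0, -1],
  [0, 0, 0],
  [0, 0, 0],
  [0, 0, 0],
], spin=[0, 0, 0, 0, 0, 0, 0, 0, 0, 0, 0, 0, 0])

```text
time: 7.15
tool_pos: [0.5836, 0.0989, 0.227]
tool_rot: [3.141, 0.0, 3.141]
contact_force: [-0.2, -0.1, -0.1]
opening: 0.032
grip_force: 12.0
```

Call:
arm_command([
  [0, 0, -1],
  [0, 0, -1],
  [0, 0, 0],
  [0, 0, 0],
], spin=[0, 0, 0, 0])

```text
time: 7.55
tool_pos: [0.5836, 0.0989, 0.2252]
tool_rot: [3.141, 0.001, 3.141]
contact_force: [-1.3, -0.7, 4.8]
opening: 0.0319
grip_force: 12.0
```

Contact is made close to the expected height, so I release with a small opening and lift away toward the stack.

Call:
arm_command([
  [0, 0, 0],
  [0, 0, 0],
  [0, 0, 0],
  [0, 0, 0],
  [0, 0, 5],
  [0, 0, 15],
  [0, 0, 20],
  [0, 0, 25],
  [0, 0, 20],
], spin=[0, 0, 0, 0, 0, 0, 0, 0, 0], jaw=0.05)

```text
time: 8.45
tool_pos: [0.5836, 0.0989, 0.3114]
tool_rot: [3.141, 0.001, 3.141]
contact_force: [0.2, -0.1, -1.0]
opening: 0.0483
grip_force: 0.0
```

Call:
arm_command([
  [-20, -25, 0],
  [-20, -25, 0],
  [-20, -25, 0],
  [-20, -25, 0],
  [-20, -25, 0],
  [-20, -25, 0],
  [-15, -20, 0],
  [-6, -8, 0],
  [0, 0, 0],
  [0, 0, 0],
  [0, 0, 0],
], spin=[0, 0, 0, 0, 0, 0, 0, 0, 0, 0, 0], jaw=0.6)

```text
time: 9.55
tool_pos: [0.4431, -0.0785, 0.3098]
tool_rot: [3.141, 0.0, -3.141]
contact_force: [0.2, 0.0, 0.2]
opening: 0.0738
grip_force: 0.0
```

```bash
cat > st.py <<'E'
import sys; from h import *; from fit import fitc
tag=sys.argv[1]; print(observe()['tool_pos'].round(4))
J={'L':(.559,.311,.034,.067),'M':(.421,.260,.028,.059),'S':(.4474,.0692,.022,.051),'T':(.5836,.0978,.016,.043)}
H={'L':.039,'M':.033,'S':.027,'T':.022}
for n in('scene','side'):
    c=snap(n,n+tag); Q=cloud(c).reshape(-1,3); S=np.array([.4433,-.079])
    near=Q[np.hypot(*(Q[:,:2]-S).T)<.042]
    for nm,r,z in(('L',.034,0),('M',.028,.018),('S',.022,.036)):
        b=near[(near[:,2]>z+.003)&(near[:,2]<z+.015)]
        if len(b)>20:x,e=fitc(b,r,S); print(n,'stack',nm,x.round(4),round(e,4),len(b))
    for k,(x,y,r,z) in J.items():
        near=Q[np.hypot(*(Q[:,:2]-[x,y]).T)<r+.012]
        a=near[(near[:,2]>.008)&(near[:,2]<z-.012)]; b=near[(near[:,2]>z+.003)&(near[:,2]<z+.014)]
        xa,ea=fitc(a,H[k],[x,y]); xb,eb=fitc(b,r,[x,y]) if len(b)>5 else (np.zeros(2),0)
        print(n,k,'jar',xa.round(4),round(ea,4),'lid?',xb.round(4),round(eb,4),'top',np.percentile(near[near[:,2]<.12,2],98).round(4))
E
python3 st.py 4; python3 -c "
import cv2,numpy as np
a=cv2.imread('pics/side4.png')[120:300,200:400];b=cv2.imread('pics/scene4.png')[120:300,170:370]
cv2.imwrite('pics/crop4.png',cv2.resize(np.hstack([a,b]),None,fx=2,fy=2,interpolation=2))"
```

```text
[ 0.4431 -0.0785  0.3098]
scene stack L [ 0.4437 -0.0794] 0.0008 112
scene stack M [ 0.4425 -0.0799] 0.0007 98
scene stack S [ 0.4428 -0.0777] 0.0007 81
scene L jar [0.5586 0.3115] 0.0006 lid? [0.5681 0.3187] 0.006 top 0.0809
scene M jar [0.4205 0.2603] 0.0005 lid? [0.4325 0.2665] 0.005 top 0.073
scene S jar [0.4471 0.0695] 0.0006 lid? [0.4625 0.0756] 0.0046 top 0.0644
scene T jar [0.5834 0.0984] 0.0006 lid? [0.584  0.1002] 0.0006 top 0.061
side stack L [ 0.4444 -0.0807] 0.0005 180
side stack M [ 0.4427 -0.0807] 0.0006 150
side stack S [ 0.443  -0.0787] 0.0006 117
side L jar [0.5595 0.311 ] 0.0006 lid? [0.544  0.3118] 0.0048 top 0.0807
side M jar [0.4215 0.2594] 0.001 lid? [0.4379 0.2567] 0.0047 top 0.0724
side S jar [0.4474 0.0687] 0.0007 lid? [0.4613 0.0657] 0.0026 top 0.064
side T jar [0.5837 0.0974] 0.0009 lid? [0.5843 0.0989] 0.0008 top 0.0611
```

View pics/crop4.png

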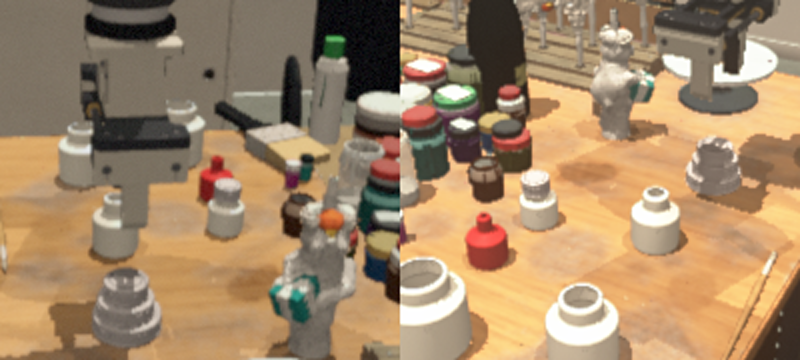

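lid_tiny sits home on its jar (crops at (226,190) and (536,185); top at 61 mm, 1.5 mm off centre). Next is lid_small.

Call:
arm_command([
  [0, 0, -20],
  [0, 0, -20],
  [0, 0, -20],
  [0, 0, -15],
  [0, 0, -10],
  [0, 0, -5],
  [0, 0, -2],
  [0, 0, 0],
  [0, 0, 0],
], spin=[0, 0, 0, 0, 0, 0, 0, 0, 0])

```text
time: 10.55
tool_pos: [0.4427, -0.0791, 0.2183]
tool_rot: [-3.141, 0.001, 3.141]
contact_force: [0.1, -0.1, -0.1]
opening: 0.0735
grip_force: 0.0
```

Call:
arm_command([
  [0, 0, 0],
  [0, 0, 0],
  [0, 0, 0],
  [0, 0, 0],
  [0, 0, 0],
  [0, 0, 0],
  [0, 0, 0],
], spin=[0, 0, 0, 0, 0, 0, 0], jaw=-1, squeeze=12)

```text
time: 11.25
tool_pos: [0.4425, -0.0791, 0.2178]
tool_rot: [3.142, 0.0, 3.141]
contact_force: [-0.6, -1.0, 1.9]
opening: 0.0439
grip_force: 12.0
```

Call:
arm_command([
  [0, 0, 5],
  [0, 0, 10],
  [0, 0, 15],
  [0, 0, 20],
  [0, 0, 20],
  [1, 15, 0],
  [1, 25, 0],
  [1, 30, 0],
  [1, 30, 0],
  [0, 30, 0],
  [0, 13, 0],
  [0, 5, 0],
  [0, 0, -15],
  [0, 0, -15],
  [0, 0, -10],
  [0, 0, -5],
  [0, 0, -5],
  [0, 0, -3],
  [0, 0, 0],
  [0, 0, 0],
], spin=[0, 0, 0, 0, 0, 0, 0, 0, 0, 0, 0, 0, 0, 0, 0, 0, 0, 0, 0, 0])

```text
time: 13.25
tool_pos: [0.4466, 0.0689, 0.235]
tool_rot: [3.142, 0.0, 3.141]
contact_force: [0.1, 0.2, 0.1]
opening: 0.0433
grip_force: 12.0
```

Call:
arm_command([
  [0, 0, -1],
  [0, 0, -1],
  [0, 0, 0],
  [0, 0, 0],
], spin=[0, 0, 0, 0])

```text
time: 13.65
tool_pos: [0.4466, 0.0689, 0.2333]
tool_rot: [3.142, 0.001, 3.141]
contact_force: [-1.1, -0.4, 5.1]
opening: 0.0441
grip_force: 12.0
```

Call:
arm_command([
  [0, 0, 0],
  [0, 0, 0],
  [0, 0, 0],
  [0, 0, 0],
  [0, 0, 5],
  [0, 0, 15],
  [0, 0, 20],
  [0, 0, 20],
  [-1, -20, 0],
  [-1, -30, 0],
  [-1, -30, 0],
  [-1, -30, 0],
  [0, -25, 0],
  [0, -10, 0],
  [0, -4, 0],
  [0, 0, 0],
  [0, 0, 0],
], spin=[0, 0, 0, 0, 0, 0, 0, 0, 0, 0, 0, 0, 0, 0, 0, 0, 0], jaw=0.7)

```text
time: 15.35
tool_pos: [0.4425, -0.0793, 0.2927]
tool_rot: [3.141, -0.0, -3.141]
contact_force: [0.6, 0.5, 0.7]
opening: 0.0781
grip_force: 0.0
```

```bash
python3 st.py 5
```

```text
[ 0.4425 -0.0793  0.2927]
scene stack L [ 0.4437 -0.0795] 0.0008 109
scene stack M [ 0.4422 -0.0799] 0.0006 98
scene L jar [0.5587 0.3115] 0.0006 lid? [0.552  0.3014] 0.0063 top 0.0809
scene M jar [0.4205 0.2603] 0.0005 lid? [0.4102 0.2514] 0.0053 top 0.0731
scene S jar [0.4473 0.0695] 0.0006 lid? [0.447 0.07 ] 0.0006 top 0.0695
scene T jar [0.5835 0.098 ] 0.0006 lid? [0.5842 0.0998] 0.0007 top 0.0613
side stack L [ 0.4441 -0.0808] 0.0005 179
side stack M [ 0.4428 -0.0804] 0.0006 154
side L jar [0.5593 0.3107] 0.0008 lid? [0.5443 0.3121] 0.0051 top 0.0804
side M jar [0.4214 0.2595] 0.001 lid? [0.4345 0.2579] 0.0019 top 0.072
side S jar [0.4476 0.0686] 0.0007 lid? [0.4482 0.0689] 0.0008 top 0.0618
side T jar [0.5837 0.0972] 0.0007 lid? [0.5843 0.099 ] 0.0007 top 0.0612
```

lid_small is home (top 69.5 mm). Next is lid_medium.

Call:
arm_command([
  [0, -1, -20],
  [0, 0, -20],
  [0, 0, -20],
  [0, 0, -15],
  [0, 0, -10],
  [0, 0, -5],
  [0, 0, -3],
  [0, 0, 0],
  [0, 0, 0],
], spin=[0, 0, 0, 0, 0, 0, 0, 0, 0])

```text
time: 16.35
tool_pos: [0.4427, -0.0811, 0.2002]
tool_rot: [-3.141, 0.001, 3.141]
contact_force: [0.4, 0.0, -0.7]
opening: 0.0784
grip_force: 0.0
```

Call:
arm_command([
  [0, 0, 0],
  [0, 0, 0],
  [0, 0, 0],
  [0, 0, 0],
  [0, 0, 0],
  [0, 0, 0],
  [0, 0, 0],
], spin=[0, 0, 0, 0, 0, 0, 0], jaw=-1, squeeze=15)

```text
time: 17.05
tool_pos: [0.4426, -0.0811, 0.1999]
tool_rot: [-3.142, 0.0, 3.141]
contact_force: [-0.3, 0.2, 3.1]
opening: 0.0558
grip_force: 15.0
```

Call:
arm_command([
  [0, 0, 5],
  [0, 0, 10],
  [0, 0, 20],
  [0, 0, 25],
  [0, 0, 25],
  [0, 0, 15],
  [-1, 20, 0],
  [-2, 30, 0],
  [-2, 35, 0],
  [-3, 40, 0],
  [-3, 40, 0],
  [-3, 40, 0],
  [-3, 40, 0],
  [-3, 40, 0],
  [-2, 35, 0],
  [0, 15, 0],
  [0, 6, 0],
  [0, 0, 0],
  [0, 0, 0],
], spin=[0, 0, 0, 0, 0, 0, 0, 0, 0, 0, 0, 0, 0, 0, 0, 0, 0, 0, 0])

```text
time: 18.95
tool_pos: [0.4207, 0.2588, 0.2998]
tool_rot: [-3.141, -0.0, 3.14]
contact_force: [-1.0, -1.1, 0.0]
opening: 0.0557
grip_force: 15.0
```

Call:
arm_command([
  [0, 0, -15],
  [0, 0, -15],
  [0, 0, -10],
  [0, 0, -5],
  [0, 0, -5],
  [0, 0, -3],
  [0, 0, -2],
  [0, 0, 0],
  [0, 0, 0],
], spin=[0, 0, 0, 0, 0, 0, 0, 0, 0])

```text
time: 19.85
tool_pos: [0.4205, 0.26, 0.245]
tool_rot: [3.141, 0.0, 3.141]
contact_force: [0.2, -0.5, -0.7]
opening: 0.0565
grip_force: 15.0
```

Call:
arm_command([
  [0, 0, -1],
  [0, 0, -1],
  [0, 0, -1],
  [0, 0, -1],
  [0, 0, 0],
  [0, 0, 0],
], spin=[0, 0, 0, 0, 0, 0])

```text
time: 20.45
tool_pos: [0.4205, 0.2599, 0.2414]
tool_rot: [3.141, 0.001, 3.141]
contact_force: [-2.3, -1.0, 6.1]
opening: 0.0554
grip_force: 15.0
```

Call:
arm_command([
  [0, 0, 0],
  [0, 0, 0],
  [0, 0, 0],
  [0, 0, 0],
  [0, 0, 5],
  [0, 0, 15],
  [0, 0, 20],
  [0, 0, 20],
  [2, -20, 0],
  [3, -40, 0],
  [3, -40, 0],
  [3, -40, 0],
  [3, -40, 0],
  [3, -40, 0],
  [3, -40, 0],
  [2, -40, 0],
  [1, -25, 0],
  [1, -10, 0],
  [0, -5, 0],
  [0, 0, 0],
], spin=[0, 0, 0, 0, 0, 0, 0, 0, 0, 0, 0, 0, 0, 0, 0, 0, 0, 0, 0, 0], jaw=1)

```text
time: 22.45
tool_pos: [0.4445, -0.0798, 0.3008]
tool_rot: [3.141, -0.0, 3.141]
contact_force: [0.6, 0.5, 0.2]
opening: 0.0922
grip_force: 0.0
```

```bash
python3 st.py 6
```

```text
[ 0.4445 -0.0798  0.3008]
scene stack L [ 0.4439 -0.0798] 0.0007 117
scene L jar [0.5587 0.3115] 0.0006 lid? [0.5514 0.3014] 0.0062 top 0.0811
scene M jar [0.4207 0.2602] 0.0004 lid? [0.4201 0.2608] 0.0004 top 0.0778
scene S jar [0.4471 0.0696] 0.0006 lid? [0.4468 0.0698] 0.0005 top 0.0696
scene T jar [0.5834 0.0982] 0.0007 lid? [0.5841 0.0999] 0.0006 top 0.0611
side stack L [ 0.4441 -0.0808] 0.0005 191
side L jar [0.5589 0.3101] 0.0009 lid? [0.5445 0.3119] 0.0046 top 0.0806
side M jar [0.4215 0.2594] 0.001 lid? [0.4205 0.2599] 0.0009 top 0.0772
side S jar [0.4478 0.0685] 0.0007 lid? [0.4473 0.0694] 0.0008 top 0.0688
side T jar [0.5836 0.0974] 0.0008 lid? [0.5842 0.0988] 0.0006 top 0.0613
```

lid_medium is home (top 77.5 mm). Next is lid_large.

Call:
arm_command([
  [0, 0, -20],
  [0, 0, -20],
  [0, 0, -20],
  [0, 0, -20],
  [0, 0, -15],
  [0, 0, -10],
  [0, 0, -8],
  [0, 0, -5],
  [0, 0, 0],
  [0, 0, 0],
], spin=[0, 0, 0, 0, 0, 0, 0, 0, 0, 0])

```text
time: 23.55
tool_pos: [0.4447, -0.0801, 0.1831]
tool_rot: [-3.141, 0.001, 3.141]
contact_force: [0.3, 0.5, -0.5]
opening: 0.092
grip_force: 0.0
```

Call:
arm_command([
  [0, 0, 0],
  [0, 0, 0],
  [0, 0, 0],
  [0, 0, 0],
  [0, 0, 0],
  [0, 0, 0],
  [0, 0, 0],
], spin=[0, 0, 0, 0, 0, 0, 0], jaw=-1, squeeze=18)

```text
time: 24.25
tool_pos: [0.4446, -0.0802, 0.1829]
tool_rot: [-3.142, 0.0, 3.141]
contact_force: [-0.8, -0.1, 4.3]
opening: 0.0676
grip_force: 18.0
```

Call:
arm_command([
  [0, 0, 5],
  [0, 0, 10],
  [0, 0, 25],
  [0, 0, 30],
  [0, 0, 30],
  [0, 0, 20],
  [0, 0, 10],
  [0, 15, 0],
  [0, 25, 0],
  [5, 35, 0],
  [10, 35, 0],
  [15, 35, 0],
  [15, 35, 0],
  [15, 35, 0],
  [15, 35, 0],
  [10, 35, 0],
  [10, 35, 0],
  [10, 35, 0],
  [5, 20, 0],
  [4, 10, 0],
], spin=[0, 0, 0, 0, 0, 0, 0, 0, 0, 0, 0, 0, 0, 0, 0, 0, 0, 0, 0, 0])

```text
time: 26.25
tool_pos: [0.5582, 0.3067, 0.3118]
tool_rot: [-3.141, -0.002, -3.14]
contact_force: [-0.6, 0.1, -1.1]
opening: 0.0677
grip_force: 18.0
```

Call:
arm_command([
  [0, 2, 0],
  [0, 0, 0],
  [0, 0, 0],
], spin=[0, 0, 0])

```text
time: 26.55
tool_pos: [0.5584, 0.3058, 0.3127]
tool_rot: [-3.141, -0.001, 3.14]
contact_force: [0.3, -0.6, -0.3]
opening: 0.0681
grip_force: 18.0
```

Call:
arm_command([
  [1, 5, 0],
  [0, 0, 0],
  [0, 0, -15],
  [0, 0, -15],
  [0, 0, -15],
  [0, 0, -5],
  [0, 0, -5],
  [0, 0, -3],
  [0, 0, 0],
  [0, 0, 0],
  [0, 0, 0],
], spin=[0, 0, 0, 0, 0, 0, 0, 0, 0, 0, 0])

```text
time: 27.65
tool_pos: [0.5596, 0.312, 0.2553]
tool_rot: [3.141, 0.001, 3.141]
contact_force: [-0.2, 0.4, -0.9]
opening: 0.0681
grip_force: 18.0
```

Call:
arm_command([
  [0, 0, -1],
  [0, 0, -1],
  [0, 0, -1],
  [0, 0, 0],
  [0, 0, 0],
], spin=[0, 0, 0, 0, 0])

```text
time: 28.15
tool_pos: [0.5595, 0.3119, 0.2517]
tool_rot: [3.142, -0.0, 3.141]
contact_force: [-0.6, -0.1, -1.0]
opening: 0.0678
grip_force: 18.0
```

Call:
arm_command([
  [0, 0, -1],
  [0, 0, -1],
  [0, 0, 0],
  [0, 0, 0],
], spin=[0, 0, 0, 0])

```text
time: 28.55
tool_pos: [0.5595, 0.3119, 0.2505]
tool_rot: [3.141, 0.001, 3.141]
contact_force: [-1.7, -1.0, 5.8]
opening: 0.0675
grip_force: 18.0
```

Call:
arm_command([
  [0, 0, 0],
  [0, 0, 0],
  [0, 0, 0],
  [0, 0, 0],
  [0, 0, 5],
  [0, 0, 15],
  [0, 0, 20],
  [0, 0, 30],
  [0, 0, 30],
  [-30, 10, 20],
  [-40, 15, 10],
  [-40, 15, 10],
  [-40, 15, 0],
  [-40, 15, 0],
  [0, 0, 0],
  [0, 0, 0],
], spin=[0, 0, 0, 0, 0, 0, 0, 0, 0, 0, 0, 0, 0, 0, 0, 0], jaw=1)

```text
time: 30.15
tool_pos: [0.3689, 0.3823, 0.3905]
tool_rot: [3.141, 0.001, -3.14]
contact_force: [0.2, 1.0, 0.5]
opening: 0.0918
grip_force: 0.0
```

```bash
python3 st.py 7 | grep -v stack; python3 -c "
import cv2,numpy as np
a=cv2.imread('pics/side7.png')[150:350,170:400];b=cv2.imread('pics/scene7.png')[140:340,140:340]
cv2.imwrite('pics/crop7.png',cv2.resize(np.hstack([a,b]),None,fx=1.8,fy=1.8,interpolation=2))"
```

```text
[0.3689 0.3823 0.3905]
scene L jar [0.5589 0.3113] 0.0005 lid? [0.5585 0.3128] 0.0005 top 0.0859
scene M jar [0.4207 0.2602] 0.0004 lid? [0.4202 0.2608] 0.0005 top 0.0778
scene S jar [0.4472 0.0695] 0.0006 lid? [0.4469 0.07  ] 0.0005 top 0.0693
scene T jar [0.5835 0.0985] 0.0008 lid? [0.583  0.1005] 0.0002 top 0.0614
side L jar [0.5594 0.3104] 0.001 lid? [0.5591 0.3117] 0.0006 top 0.0851
side M jar [0.4213 0.2596] 0.0009 lid? [0.4205 0.2598] 0.0008 top 0.0773
side S jar [0.4477 0.0688] 0.0005 lid? [0.447  0.0692] 0.0006 top 0.0693
side T jar [0.5834 0.0974] 0.0007 lid? [0.5842 0.0987] 0.0008 top 0.0613
```

View pics/crop7.png

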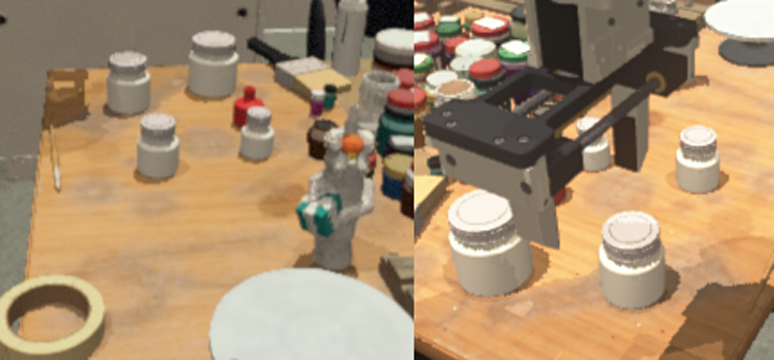

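All four jars are covered and level: large (213,60), medium (128,80), small (158,140) and tiny (257,130) in the left crop. Each lid is within 2 mm of its jar's axis, the tops are at home height, and the ornament, tape and red jar look undisturbed.

```bash
python3 -c "
from cell import *
print(hand_in())"
```

```text
the job is handed in; nothing more can be done
None
```

All four lids are on their own jars and the job is handed in; the last camera check showed each within about 2 mm of its jar's axis, level and fully down, with the ornament, tape and red look-alike left alone. The hand-in call returned no verdict.

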